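# Lock the tray bar with its ball-lock pin

### The arm

A 7-joint arm with a two-finger parallel gripper is mounted at the origin on the work surface. World frame = base frame: x ahead of the robot, y to its left, z up, the work surface at z = 0. Lengths are in m, angles in rad, forces in N, time in s.
With the tool pointing down it reaches from about 0.4 to 0.85 m from the base axis. Payload 10.4 kg.
Tool frame: the origin (TCP) lies midway between the tips of the shut fingers; the grasp point (between the pads) lies 19 mm behind it; z points along the fingers, y is the line along which they close (so a half turn about z gives the same grasp; the last joint's range is limited). The gripper opens to 87 mm and grips with 3 to 60 N. Pads are 19 mm wide; open, the fingers measure 117 mm over their backs; the gripper's body (75 mm by 190 mm) begins 51 mm behind the grasp point.
Start: joints at [1.169, 0.332, -0.065, 1.46, 0.022, 1.35, -0.088], TCP at [0.231, -0.581, 0.223] pointing down, gripper open.
Joint ranges: [-2.6, 2.6], [-0.5, 2.12], [-1.47, 1.34], [0.16, 2.42], [-1.27, 4.41], [0.06, 2.06], [-2.6, 2.6]. Speed limits (rad/s): [2.22, 2.22, 2.79, 2.79, 3.14, 3.14, 3.14].

### API

Orientations are given as a unit quaternion [x, y, z, w].
In Python, from bench import sensors, eyes, order gives the robot as it stands.
- The arm moves only by the tool arm_command, never from a script. Its argument "steps" is a list of rows, each an object with "rot": the turn, a rotation vector about the world's x, y, z in degrees, a list of three; "slide": the shift along the world's x, y, z in m, a list of three; "grip": the opening, from 0 (shut) to 1 (fully open). A call has exactly 8 rows; each row shifts and turns the commanded pose from where the row before left it; what a row does not reach is not made up. A row lasts 1/8 s, in which the tool goes at most 62.5 mm and 10.7 degrees, less where a joint would pass 70% of its speed; a pose out of reach is approached as far as the arm can. A call with a gripper value outside its range is refused whole. The fingers move at their own pace and stop on an object; "newtons" is the grip in N (left out, the last holds). Time passes only in rows, so rows that do not move let the fingers close, or fill a call up. It gives the time, the measured TCP pose, the force, the opening and the grip force at its end, in the units of the state.
- sensors.read_state(): the state, without advancing time (a new reading comes with each control period).
- eyes.camera(name): name is "scene" or "top" or "wrist"; returns a dict with "pixels" (420x560x3 uint8, red, green, blue), "intrinsics" (3x3 intrinsics, pixels), "pose" (4x4, takes a point from camera to world coordinates). Camera axes: x right, y down, z forward; pixel columns grow to the right and rows downward; lengths in m; the calibration is good to about 2 mm. The wrist camera is an equidistant fisheye: a pixel r from the principal point sees the ray r / f radians off the axis. A picture is of the moment at which its call begins. There is no depth.
- order.close_job(): hands the job in; it is judged then, once.
Trained networks look in a picture, given as the dict that the camera call returned (one of the last four; its "shot" number tells which), for a name from the list of things; names that differ only in an ending like _2 or _b are one class to them, and where a whole thing is asked for, a point or a joint stands for the part that bears it (a point fixed in the world has none). Each returns a list of dicts, best first, with "conf" (0 to 1); they miss things now and then, are a little off and sometimes report something else, mostly with a low value. They report only what shows in the picture. A call takes as long as a camera call.
- eyes.look_for(name, picture): "bbox" ([left, top, right, bottom] in pixels, round what is visible of it).
The state is a dict: "time": time; "joint_positions": joint angles; "joint_vel": joint speeds; "joint_torque": joint torques, N m; "ee_pos": TCP position; "eef_rot": TCP orientation; "ft_force": force on the tool from outside, world axes, zero at the start; "torque": the same for the moment, N m; "width": finger opening in m; "grip_force": force on a finger pad.
Only numpy, scipy, OpenCV 4.12 (cv2) and the standard library are available. Lean on these libraries where they do the work, as an engineer would, in place of code of your own. Each camera call takes 0.05 s, during which the arm holds its last target. There are 200 camera calls.

### The job

Swing the bar of the tray jig fully shut into its clevis, then take the quick-release pin from the white block by squeezing its button in, slide it down through clevis and bar against its springy washer, and let go so that the button comes out and the balls lock under the clevis. The clevis is clamped anywhere along its rail, so feel for its hole gently; do not force the pin or the bar, and leave the cup, brush and scraper where they are.

Things in the scene. Friction and masses are not known exactly. Their poses are not given: they have to be found in the camera images.
- jig: Fixed low aluminium tray jig, base 330 x 340 x 8 mm, a black baking sheet with buns on its far part. Origin: table level, on the line of the shut bar, half way across; +y along the shut bar from hinge to clevis, +x to the baking sheet, z up. The bar's vertical hinge is at (0, -130) mm in this frame.
- bar (a joint): Angle of the flat steel bar (20 mm wide, z 53 to 65 mm) about its vertical hinge, rad: 0 = fully shut on its stop, along the jig's y; grows as it swings to the jig's -x side (anticlockwise from above), to 1.0. It stays where it is left (friction 0.25 N m).
- bar_knob (a point): Centre of the black upright knob on the bar (22 mm diameter, z 75 to 105 mm, centre z 90), 150 mm from the hinge; push or pinch it from above. Moves with the bar; +y along the bar away from the hinge.
- bar_slot (a point): Middle of the slot through the bar's end tongue (34 x 76 mm), 240 mm from the hinge, at z 59 mm. The slot is 18 mm across and 45 mm along the bar (+y), so it takes the pin wherever the clevis is clamped. Moves with the bar.
- clevis_start (a point): Point on the clevis's top face level (z 76 mm) at (0, 93) mm in the jig's frame, axes as the jig. The steel clevis head (44 x 70 mm from above, long side along y) is clamped firmly on a rail along the jig's y so that its hole is 4 to 30 mm from here towards +y, at jig x = 0; where is not reported: see it or feel for the hole.
- clevis_under (a point): Straight below clevis_start, level with the underside of the clevis's lower plate (z 42 mm). The clevis has two plates, z 42 to 50 and 68 to 76 mm, each with a vertical 16 mm hole, centred on the head; the bar's tongue swings in between them from jig -x. Below the lower plate it is free down to z 8 mm.
- pin: Loose steel ball-lock pin, about 0.13 kg, upright in the white block, any yaw. Origin: underside of its 32 mm flange (4 mm thick); z up. Shank 14 mm diameter down to z -60 mm, the last 2 mm tapering to 12 mm. Above the flange a black handle, 24 (x) x 26 (y) mm, z 4 to 46 mm, with the button on its +y side; grip it along y.
- pin_button (a joint): Travel of the button, m: 0 = out, 0.005 = fully pressed. It is 12 x 20 mm, on the handle's +y face, centre at pin z 27 mm, 5 mm proud. Squeezing the handle along the pin's y presses it flush (7 N to start, 10 N full) and draws both balls in; letting go pushes them out.
- pin_balls (a point): Middle between the two balls, at pin z -44.5 mm. Button out: they stick out 4 mm each side along the pin's x (22 mm over both, too wide for the hole); button fully pressed: just inside the shank. They lock when let go with this point at least 3.9 mm below the lower plate (pin origin under z 82.6 mm).
- pin_washer_face (a point): Underside of the 34 mm sprung washer below the flange, when not pressed (pin z -10 mm). It gives way up to 6 mm (3.4 N to start, 5.9 N at the end), then is a hard stop: pin origin 4 mm over the clevis top, z 80 mm. After locking it lifts the pin until the balls bear on the lower plate.
- pin_block: Fixed white plastic parking block, 75 x 75 x 75 mm, with a loose 26 mm bore that holds the pin (its washer rests on the top face, pin origin at z 85 mm). Origin: centre of underside.
- pan: Bystander: loose small steel measuring cup with a handle, 84 mm diameter, 60 mm high. Origin: centre of underside.
- brush: Bystander: loose pastry brush, 160 mm long, lying along its x. Origin: underside of the brush.
- scraper: Bystander: loose steel dough scraper with wooden handle, about 113 x 125 x 20 mm. Origin: centre of the underside.

How it is judged:
By the outcome, as a careful person would: the job done as asked, in the order asked, and still so for the second after the job is handed in, with the robot touching nothing.
It also fails if it takes over 72 s, if anything falls off the work surface, if the arm or the gripper's body presses on something with over 40 N, if the wrist force passes 120 N, or if a joint passes its speed limit or range.

## Working session

There is one attempt and no reset: what is moved stays moved. The work goes in short steps, Python scripts to look and compute and a tool call to move; the robot and the scene stay as the last step left them, time stands still between calls to the robot, and variables do not carry over. Pictures are saved under pics/ and viewed, at most 10 in all, crops included, and the job is handed in when it is done.

Besides the shell and the picture viewer there is one more tool, called after "Call:" as a command line: name --argument value ..., lists and objects as JSON in quotes. arm_command: Moves the arm, as the interface text tells. Its arguments: {"type":"object","properties":{"steps":{"type":"array","items":{"type":"object","properties":{"rot":{"type":"array","items":{"type":"number"}},"slide":{"type":"array","items":{"type":"number"}},"grip":{"type":"number"}}}},"newtons":{"type":"number"}},"required":["steps"]}

```bash
mkdir -p pics; ls
cat > h.py <<'E'
import numpy as np, cv2
from bench import sensors, eyes, order
def pix2ray(p,uv):
    K=p['intrinsics'];T=np.array(p['pose'])
    d=np.linalg.inv(np.array(K))@np.array([uv[0],uv[1],1.]); return T[:3,3],T[:3,:3]@d
def at_z(p,uv,z):
    o,d=pix2ray(p,uv); return o+d*(z-o[2])/d[2]
def proj(p,X):
    T=np.linalg.inv(np.array(p['pose'])); c=T[:3,:3]@np.array(X)+T[:3,3]; u=np.array(p['intrinsics'])@c; return u[:2]/u[2]
def save(p,n): cv2.imwrite('pics/'+n,cv2.cvtColor(p['pixels'],cv2.COLOR_RGB2BGR))
E
python3 - <<'E'
from h import *
for c in ['top','scene']:
    p=eyes.camera(c); save(p,c+'0.png'); print(c,np.round(p['pose'],3).tolist(),np.round(p['intrinsics'],1).tolist())
    for n in ['jig','bar','bar_knob','bar_slot','clevis_start','pin','pin_button','pin_block','pan','brush','scraper']:
        print(n,[(np.round(d['bbox'],0).tolist(),round(d['conf'],2)) for d in eyes.look_for(n,p)[:2]])
s=sensors.read_state(); print(s['time'],s['ee_pos'],s['eef_rot'],s['ft_force'],s['width'])
E
```

```text
pics
top [[-0.0, -0.985, 0.174, 0.374], [-1.0, -0.0, -0.002, -0.018], [0.002, -0.174, -0.985, 1.133], [0.0, 0.0, 0.0, 1.0]] [[415.1, 0.0, 280.2], [0.0, 415.1, 206.7], [0.0, 0.0, 1.0]]
jig [([186.0, 103.0, 323.0, 276.0], 0.65), ([402.0, 246.0, 422.0, 259.0], 0.39)]
bar [([220.0, 197.0, 312.0, 274.0], 0.58)]
bar_knob [([217.0, 194.0, 311.0, 274.0], 0.91)]
bar_slot [([219.0, 196.0, 310.0, 275.0], 0.89)]
clevis_start [([183.0, 104.0, 322.0, 272.0], 0.56), ([404.0, 243.0, 421.0, 260.0], 0.51)]
pin [([407.0, 251.0, 424.0, 260.0], 0.66)]
pin_button []
pin_block [([389.0, 237.0, 426.0, 272.0], 0.81)]
pan [([136.0, 235.0, 175.0, 273.0], 0.96), ([399.0, 157.0, 413.0, 215.0], 0.56)]
brush [([397.0, 158.0, 413.0, 215.0], 0.82)]
scraper [([116.0, 160.0, 172.0, 207.0], 0.91), ([187.0, 106.0, 324.0, 274.0], 0.6)]
scene [[0.735, 0.54, -0.409, 0.969], [0.677, -0.572, 0.463, -0.49], [0.016, -0.618, -0.786, 0.898], [0.0, 0.0, 0.0, 1.0]] [[380.9, 0.0, 282.0], [0.0, 380.9, 210.2], [0.0, 0.0, 1.0]]
jig [([255.0, 168.0, 410.0, 318.0], 0.89), ([148.0, 254.0, 164.0, 278.0], 0.68)]
bar [([268.0, 167.0, 286.0, 244.0], 0.86)]
bar_knob [([268.0, 169.0, 283.0, 248.0], 0.7)]
bar_slot [([268.0, 166.0, 288.0, 249.0], 0.72)]
clevis_start [([253.0, 167.0, 410.0, 316.0], 0.71)]
pin [([144.0, 253.0, 162.0, 277.0], 0.78), ([251.0, 165.0, 414.0, 318.0], 0.21)]
pin_button [([299.0, 139.0, 339.0, 169.0], 0.6), ([360.0, 157.0, 405.0, 192.0], 0.27)]
pin_block [([138.0, 252.0, 187.0, 304.0], 0.61)]
pan []
brush [([192.0, 310.0, 232.0, 369.0], 0.61)]
scraper [([358.0, 158.0, 403.0, 192.0], 0.82)]
1.2 [ 0.23114621 -0.58071066  0.22254841] [9.82119441e-01 1.88258870e-01 6.06689566e-06 2.43429525e-05] [-0.04490809  0.56245677 -0.08766863] 0.08728390555749894
```

Run:
```python
import cv2,numpy as np
t=cv2.imread('pics/top0.png');s=cv2.imread('pics/scene0.png')
a=cv2.resize(t[90:290,170:330],(0,0),fx=3,fy=3,interpolation=2)  # 480x600
b=cv2.resize(t[230:280,380:430],(300,300),interpolation=2)
c=cv2.resize(s[240:310,130:200],(300,300),interpolation=2)
cv2.imwrite('pics/a.png',np.hstack([a,np.vstack([b,c])]))
cv2.imwrite('pics/b.png',cv2.resize(s[150:330,240:430],(0,0),fx=3.2,fy=3.2,interpolation=2))
```

```text
(no output)
```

View pics/a.png

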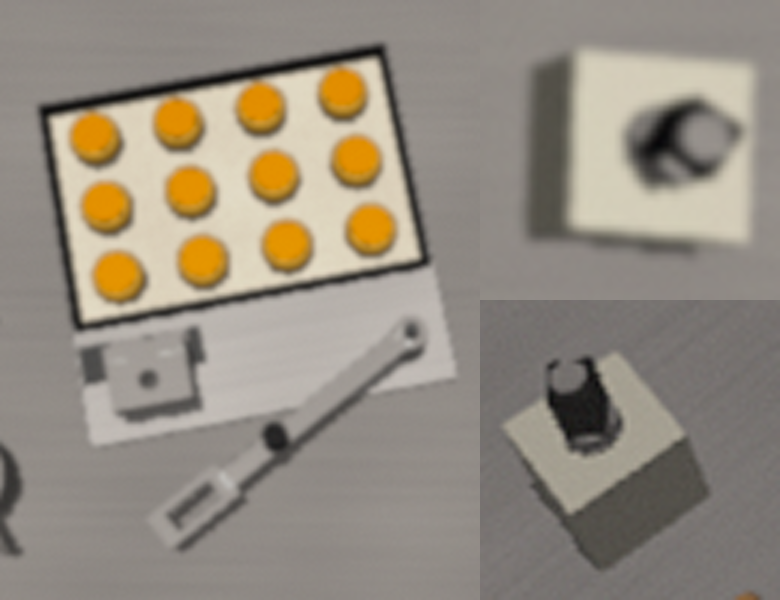

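View pics/b.png

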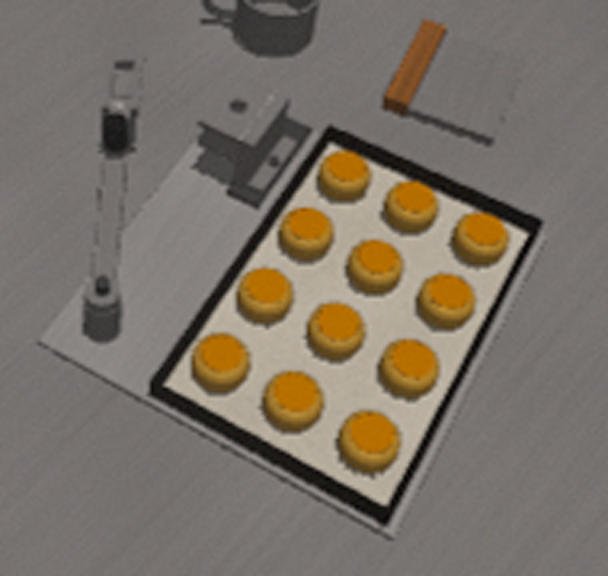

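Run:
```python
from h import *
pt=eyes.camera('top');ps=eyes.camera('scene')
r=lambda v:np.round(v,4).tolist()
def tri(a,b):
    o1,d1=pix2ray(pt,a);o2,d2=pix2ray(ps,b)
    A=np.stack([d1,-d2],1);t=np.linalg.lstsq(A,o2-o1,rcond=None)[0];x=o1+d1*t[0];y=o2+d2*t[1];return r((x+y)/2),r(x-y)
H=at_z(pt,(306.7,201),.07);C=at_z(pt,(219.7,216.3),.076);K=at_z(pt,(261.7,235.3),.105);S=at_z(pt,(234.7,258.7),.065)
print('hinge',r(H),'C',r(C),'K',r(K),'S',r(S))
print('tri C',tri((219.7,216.3),(314.4,182.8)),'sceneC',r(at_z(ps,(314.4,182.8),.076)))
print('tri K',tri((261.7,235.3),(276.6,182.8)))
print('dHK',np.linalg.norm((K-H)[:2]),'dHS',np.linalg.norm((S-H)[:2]),'dHC',np.linalg.norm((C-H)[:2]))
for n,P in (('C',C),('K',K),('S',S)): d=P-H;print(n,np.degrees(np.arctan2(-d[0],d[1])))
# base edges (z=8mm): near-left, near-right, right mid
e=[at_z(pt,(170+x/3,90+y/3),.008) for x,y in((92,445),(456,376))];d=e[0]-e[1];print('edge',r(e[0]),r(e[1]),np.linalg.norm(d),np.degrees(np.arctan2(-d[0],d[1])))
print('pin top',r(at_z(pt,(417.5,253),.131)),r(at_z(ps,(151.5,258.2),.131)))
print('block', [r(at_z(pt,(380+(x-480)/6,230+y/6),.075)) for x,y in((572,48),(752,62),(750,243),(568,230))])
```

```text
hinge [0.5771, -0.0894, 0.07] C [0.5359, 0.1354, 0.076] K [0.4837, 0.0257, 0.105] S [0.428, 0.096, 0.065]
tri C ([0.5373, 0.1369, 0.0702], [-0.0011, -0.0012, -0.0003]) sceneC [0.5408, 0.1333, 0.076]
tri K ([0.4845, 0.0275, 0.1171], [-0.004, -0.0047, -0.0006])
dHK 0.14827045378442782 dHS 0.23796087862029774 dHC 0.22862669115242484
C 10.394051880089611
K 39.0549030648326
S 38.81632349515285
edge [0.4858, 0.1955, 0.008] [0.5489, -0.1351, 0.008] 0.3365507311146236 10.817022415270952
pin top [0.4382, -0.3504, 0.131] [0.4455, -0.3501, 0.131]
block [[0.4799, -0.3145, 0.075], [0.4739, -0.3909, 0.075], [0.3978, -0.3854, 0.075], [0.4032, -0.3091, 0.075]]
```

Call:
arm_command --steps '[{"slide":[0.023,0.055,0],"rot":[0,0,8.5],"grip":1},{"slide":[0.023,0.055,0],"rot":[0,0,8.5],"grip":1},{"slide":[0.023,0.055,0],"rot":[0,0,8.5],"grip":1},{"slide":[0.023,0.055,0],"rot":[0,0,8.5],"grip":1},{"slide":[0.023,0.055,0],"rot":[0,0,8.5],"grip":1},{"slide":[0.023,0.055,0],"rot":[0,0,8.5],"grip":1},{"slide":[0.023,0.055,0],"rot":[0,0,8.5],"grip":1},{"slide":[0.023,0.055,0],"rot":[0,0,8.5],"grip":1}]' --newtons 10

```text
time: 2.3
ee_pos: [0.4156, -0.1389, 0.2229]
eef_rot: [0.707, 0.707, 0.0, 0.001]
ft_force: [1.7, -0.6, -0.1]
width: 0.087
grip_force: 0.0
```

Call:
arm_command --steps '[{"slide":[0.023,0.055,0],"rot":[0,0,8.5],"grip":1},{"slide":[0.023,0.055,0],"rot":[0,0,8.5],"grip":1},{"slide":[0.023,0.055,0],"rot":[0,0,8.5],"grip":1},{"slide":[0,0,0],"grip":1},{"slide":[0,0,0],"grip":1},{"slide":[0,0,-0.02],"grip":1},{"slide":[0,0,-0.02],"grip":1},{"slide":[0,0,0],"grip":1}]'

```text
schema error: expected keys rot, slide, grip
```

Run:
```python
from h import *
s=sensors.read_state();print(s['time'],s['ee_pos'],s['eef_rot'],s['ft_force'],s['joint_positions'])
p=eyes.camera('wrist');save(p,'w1.png');print(np.round(p['pose'],3).tolist(),p['intrinsics'])
```

```text
2.3 [ 0.41564634 -0.13891017  0.22293458] [7.07270235e-01 7.06943038e-01 2.20132563e-05 5.96179101e-04] [ 1.70201286 -0.56856701 -0.07499508] [ 0.77413694 -0.06278122 -0.52761181  1.89761231 -0.03221714  1.29733029
  0.25559075]
[[1.0, -0.001, 0.0, 0.415], [-0.001, -0.955, -0.298, -0.055], [0.001, 0.298, -0.955, 0.385], [0.0, 0.0, 0.0, 1.0]] [[325.1922621    0.         279.22501728]
 [  0.         325.1922621  217.97671293]
 [  0.           0.           1.        ]]
```

View pics/w1.png

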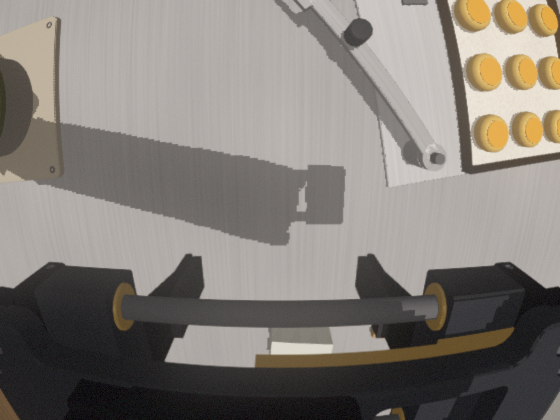

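```bash
cat >> h.py <<'E'
def fz(p,uv,z):
    K=np.array(p['intrinsics']);T=np.array(p['pose']);v=np.array([uv[0]-K[0,2],uv[1]-K[1,2]]);r=np.hypot(*v);th=r/K[0,0]
    d=T[:3,:3]@np.array([*(v/r*np.sin(th)),np.cos(th)]);o=T[:3,3];return o+d*(z-o[2])/d[2]
E
python3 - <<'E'
from h import *
p=eyes.camera('wrist')
print(fz(p,(358,32),.105)if 0 else fz(p,(358,30),.1),fz(p,(436,157),.07))
E
```

```text
[0.48450956 0.03800655 0.1       ] [ 0.58188918 -0.07621536  0.07      ]
```

Call:
arm_command --steps '[{"slide":[0.023,0.055,0],"rot":[0,0,8.5],"grip":1},{"slide":[0.023,0.055,0],"rot":[0,0,8.5],"grip":1},{"slide":[0.022,0.055,0],"rot":[0,0,8.5],"grip":1},{"slide":[0,0,0],"rot":[0,0,0],"grip":1},{"slide":[0,0,-0.03],"rot":[0,0,0],"grip":1},{"slide":[0,0,-0.03],"rot":[0,0,0],"grip":1},{"slide":[0,0,-0.02],"rot":[0,0,0],"grip":1},{"slide":[0,0,0],"rot":[0,0,0],"grip":1}]'

```text
time: 3.4
ee_pos: [0.4822, 0.0233, 0.1415]
eef_rot: [0.536, 0.844, -0.001, -0.001]
ft_force: [-0.2, 0.6, 0.3]
width: 0.0873
grip_force: 0.0
```

Run:
```python
from h import *
p=eyes.camera('wrist');save(p,'w2.png');s=sensors.read_state();print(s['ee_pos'],np.round(p['pose'],4).tolist())
```

```text
[0.48289778 0.0235397  0.14263702] [[0.9058, 0.4053, 0.1237, 0.4466], [0.4238, -0.8649, -0.269, 0.0989], [-0.002, 0.2961, -0.9552, 0.3042], [0.0, 0.0, 0.0, 1.0]]
```

View pics/w2.png

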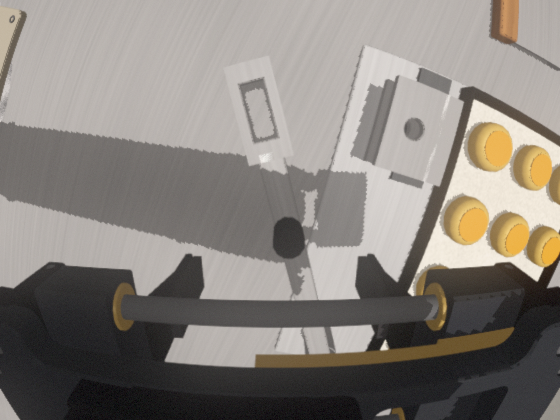

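Run:
```python
from h import *
p=eyes.camera('wrist')
K=fz(p,(288,234),.105);S=fz(p,(258,109),.065);C=fz(p,(414,128),.076);print(K,S,C)
d=S-K;print(np.linalg.norm(d[:2]),np.degrees(np.arctan2(-d[0],d[1])))
u=d[:2]/np.linalg.norm(d[:2]);H=K[:2]-.15*u;H2=S[:2]-.24*u;print('H',H,H2);e=C[:2]-H;print(np.hypot(*e),np.degrees(np.arctan2(-e[0],e[1])))
```

```text
[0.48326984 0.03525076 0.105     ] [0.42954361 0.10004326 0.065     ] [0.53769593 0.13958556 0.076     ]
0.08416992451328956 39.665674920954515
H [ 0.57901586 -0.08021656] [ 0.58273723 -0.08470444]
0.22365219442671516 10.646603812103674
```

Call:
arm_command --steps '[{"slide":[0.002,0.007,-0.02],"rot":[0,0,0],"grip":1},{"slide":[0,0,-0.025],"rot":[0,0,0],"grip":1},{"slide":[0,0,-0.02],"rot":[0,0,0],"grip":1},{"slide":[0,0,0],"rot":[0,0,0],"grip":0.4},{"slide":[0,0,0],"rot":[0,0,0],"grip":0.2},{"slide":[0,0,0],"rot":[0,0,0],"grip":0.1},{"slide":[0,0,0],"rot":[0,0,0],"grip":0.1},{"slide":[0,0,0],"rot":[0,0,0],"grip":0.1}]' --newtons 8

```text
time: 4.5
ee_pos: [0.4853, 0.0313, 0.0778]
eef_rot: [0.536, 0.844, 0.0, 0.0]
ft_force: [-0.0, -0.3, 0.0]
width: 0.0454
grip_force: 0.0
```

Call:
arm_command --steps '[{"slide":[0,0,0],"rot":[0,0,0],"grip":0.1},{"slide":[0,0,0],"rot":[0,0,0],"grip":0.1},{"slide":[0,0,0],"rot":[0,0,0],"grip":0.1},{"slide":[0,0,0],"rot":[0,0,0],"grip":0.1},{"slide":[0,0,0],"rot":[0,0,0],"grip":0.1},{"slide":[0,0,0],"rot":[0,0,0],"grip":0.1},{"slide":[0,0,0],"rot":[0,0,0],"grip":0.1},{"slide":[0,0,0],"rot":[0,0,0],"grip":0.1}]'

```text
time: 5.5
ee_pos: [0.4851, 0.0313, 0.0776]
eef_rot: [0.536, 0.844, 0.0, -0.0]
ft_force: [-0.6, -0.6, 0.2]
width: 0.0216
grip_force: 8.0
```

Call:
arm_command --steps '[{"slide":[0.008,0.006,0],"rot":[0,0,0],"grip":0.1},{"slide":[0.008,0.005,0],"rot":[0,0,0],"grip":0.1},{"slide":[0.008,0.005,0],"rot":[0,0,0],"grip":0.1},{"slide":[0.008,0.004,0],"rot":[0,0,0],"grip":0.1},{"slide":[0.008,0.0035,0],"rot":[0,0,0],"grip":0.1},{"slide":[0.008,0.003,0],"rot":[0,0,0],"grip":0.1},{"slide":[0.008,0.002,0],"rot":[0,0,0],"grip":0.1},{"slide":[0,0,0],"rot":[0,0,0],"grip":0.1}]'

```text
time: 6.5
ee_pos: [0.542, 0.06, 0.0774]
eef_rot: [0.536, 0.844, 0.001, 0.0]
ft_force: [1.6, 0.6, -5.6]
width: 0.0215
grip_force: 8.0
```

Call:
arm_command --steps '[{"slide":[0.002,0.0005,0],"rot":[0,0,0],"grip":0.1},{"slide":[0.002,0.0005,0],"rot":[0,0,0],"grip":0.1},{"slide":[0.001,0.0003,0],"rot":[0,0,0],"grip":0.1},{"slide":[0.001,0.0003,0],"rot":[0,0,0],"grip":0.1},{"slide":[0.001,0.0002,0],"rot":[0,0,0],"grip":0.1},{"slide":[0.001,0.0002,0],"rot":[0,0,0],"grip":0.1},{"slide":[0,0,0],"rot":[0,0,0],"grip":0.1},{"slide":[0,0,0],"rot":[0,0,0],"grip":0.1}]'

```text
time: 7.5
ee_pos: [0.5492, 0.0617, 0.0775]
eef_rot: [0.536, 0.844, 0.0, 0.0]
ft_force: [-1.8, 0.9, -8.2]
width: 0.0216
grip_force: 8.0
```

Call:
arm_command --steps '[{"slide":[0.001,0.0002,0],"rot":[0,0,0],"grip":0.1},{"slide":[0.001,0.0002,0],"rot":[0,0,0],"grip":0.1},{"slide":[0,0,0],"rot":[0,0,0],"grip":0.1},{"slide":[0,0,0],"rot":[0,0,0],"grip":0.1},{"slide":[0,0,0],"rot":[0,0,0],"grip":0.1},{"slide":[0,0,0],"rot":[0,0,0],"grip":0.1},{"slide":[0,0,0],"rot":[0,0,0],"grip":0.1},{"slide":[0,0,0],"rot":[0,0,0],"grip":0.1}]'

```text
time: 8.5
ee_pos: [0.5509, 0.0621, 0.0775]
eef_rot: [0.536, 0.844, -0.0, -0.0]
ft_force: [-4.7, -0.0, -4.5]
width: 0.0215
grip_force: 8.0
```

Run:
```python
from h import *
s=sensors.read_state();print(s['ee_pos'],s['ft_force'],s['torque'])
p=eyes.camera('wrist');save(p,'w3.png');t=eyes.camera('top');save(t,'t3.png')
cv2.imwrite('pics/m3.png',np.hstack([cv2.resize(cv2.cvtColor(p['pixels'],4)[20:260,160:560],(480,288)),cv2.resize(cv2.cvtColor(t['pixels'],4)[180:270,190:290],(320,288))]))
```

```text
[0.55091756 0.06213516 0.07750087] [-4.71934301 -0.00636296 -4.50231539] [ 0.07882025  0.97395792 -0.20259269]
```

View pics/m3.png

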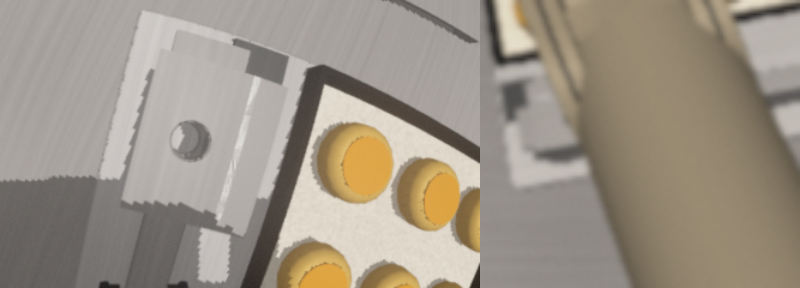

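Call:
arm_command --steps '[{"slide":[0.001,0.0002,0],"rot":[0,0,0],"grip":0.1},{"slide":[0,0,0],"rot":[0,0,0],"grip":0.1},{"slide":[0,0,0],"rot":[0,0,0],"grip":0.1},{"slide":[0.001,0.0002,0],"rot":[0,0,0],"grip":0.1},{"slide":[0,0,0],"rot":[0,0,0],"grip":0.1},{"slide":[0,0,0],"rot":[0,0,0],"grip":0.1},{"slide":[0,0,0],"rot":[0,0,0],"grip":0.1},{"slide":[0,0,0],"rot":[0,0,0],"grip":0.1}]'

```text
time: 9.6
ee_pos: [0.551, 0.0622, 0.0774]
eef_rot: [0.536, 0.844, -0.002, -0.001]
ft_force: [-16.0, -1.5, 3.2]
width: 0.0218
grip_force: 8.0
```

Run:
```python
from h import *
p=eyes.camera('wrist');s=sensors.read_state();print(s['ee_pos'],s['ft_force'],s['torque']);print(fz(p,(317.5,136.7),.076))
```

```text
[0.55097208 0.06219102 0.0773305 ] [-14.67369042  -1.16472874   3.88247808] [-0.43452814  3.3369573  -0.06672668]
[0.53584635 0.13844539 0.076     ]
```

Call:
arm_command --steps '[{"slide":[-0.0015,-0.0003,0],"rot":[0,0,0],"grip":0.1},{"slide":[0,0,0],"rot":[0,0,0],"grip":0.6},{"slide":[0,0,0],"rot":[0,0,0],"grip":0.6},{"slide":[0,0,0],"rot":[0,0,0],"grip":0.6},{"slide":[0,0,0.01],"rot":[0,0,0],"grip":0.6},{"slide":[0,0,0.03],"rot":[0,0,0],"grip":0.6},{"slide":[0,0,0.05],"rot":[0,0,0],"grip":0.6},{"slide":[-0.01,-0.02,0.05],"rot":[0,0,-5],"grip":0.6}]'

```text
time: 10.65
ee_pos: [0.5417, 0.0437, 0.2199]
eef_rot: [0.572, 0.821, 0.001, 0.0]
ft_force: [0.6, -0.5, 0.1]
width: 0.0518
grip_force: 0.0
```

Run:
```python
from h import *
p=eyes.camera('wrist');save(p,'w4.png');s=sensors.read_state();print(s['ee_pos'],s['ft_force'],np.round(p['pose'],4).tolist())
cv2.imwrite('pics/m4.png',cv2.resize(cv2.cvtColor(p['pixels'],4)[60:280,160:430],(0,0),fx=2.5,fy=2.5,interpolation=2))
```

```text
[0.54350875 0.04066753 0.22657909] [ 4.23494686 -2.02682445  6.65225842] [[0.9382, 0.3301, 0.104, 0.512], [0.346, -0.8963, -0.2773, 0.1218], [0.0016, 0.2962, -0.9551, 0.3825], [0.0, 0.0, 0.0, 1.0]]
```

View pics/m4.png

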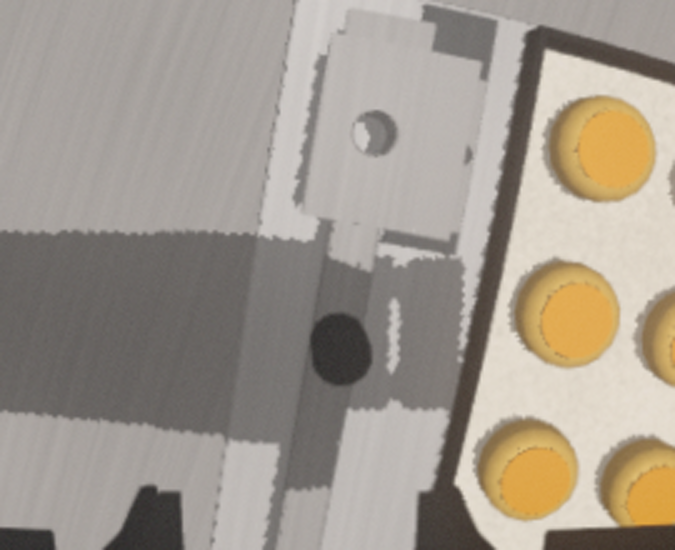

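Call:
arm_command --steps '[{"slide":[-0.016,-0.059,0.006],"rot":[0,0,-5.7],"grip":1},{"slide":[-0.016,-0.059,0.006],"rot":[0,0,-5.7],"grip":1},{"slide":[-0.016,-0.059,0.006],"rot":[0,0,-5.7],"grip":1},{"slide":[-0.016,-0.059,0.006],"rot":[0,0,-5.7],"grip":1},{"slide":[-0.016,-0.059,0.006],"rot":[0,0,-5.7],"grip":1},{"slide":[-0.016,-0.059,0.006],"rot":[0,0,-5.7],"grip":1},{"slide":[-0.016,-0.059,0.006],"rot":[0,0,-5.7],"grip":1},{"slide":[0,0,0],"rot":[0,0,0],"grip":1}]'

```text
time: 11.7
ee_pos: [0.427, -0.376, 0.26]
eef_rot: [0.82, 0.572, -0.001, 0.001]
ft_force: [0.6, 0.1, 0.1]
width: 0.0872
grip_force: 0.0
```

Run:
```python
from h import *
q=dict(intrinsics=[[325.19,0,279.2],[0,325.19,217.98],[0,0,1]],pose=[[0.9382, 0.3301, 0.104, 0.512], [0.346, -0.8963, -0.2773, 0.1218], [0.0016, 0.2962, -0.9551, 0.3825], [0.0, 0.0, 0.0, 1.0]])
print('hole',fz(q,(309.6,113.2),.076),'knob',fz(q,(296.4,198.8),.105))
eyes.camera('wrist');p=eyes.camera('wrist');save(p,'w5.png');s=sensors.read_state();print(s['ee_pos'],s['ft_force'],np.round(p['pose'],4).tolist())
t=eyes.camera('top');save(t,'t5.png')
for n in ('pin','pin_button','pin_block'):print(n,[(np.round(d['bbox'],0).tolist(),round(d['conf'],2)) for d in eyes.look_for(n,p)[:2]])
```

```text
hole [0.53660165 0.13821671 0.076     ] knob [0.55029758 0.06302398 0.105     ]
[ 0.42975284 -0.370885    0.2598882 ] [0.39484494 0.40375815 0.10577785] [[0.94, -0.3258, -0.1014, 0.4556], [-0.3412, -0.8975, -0.2795, -0.2943], [0.0001, 0.2973, -0.9548, 0.4224], [0.0, 0.0, 0.0, 1.0]]
pin [([265.0, 156.0, 299.0, 193.0], 0.71)]
pin_button [([263.0, 166.0, 271.0, 180.0], 0.55)]
pin_block [([241.0, 127.0, 324.0, 209.0], 0.71)]
```

View pics/w5.png

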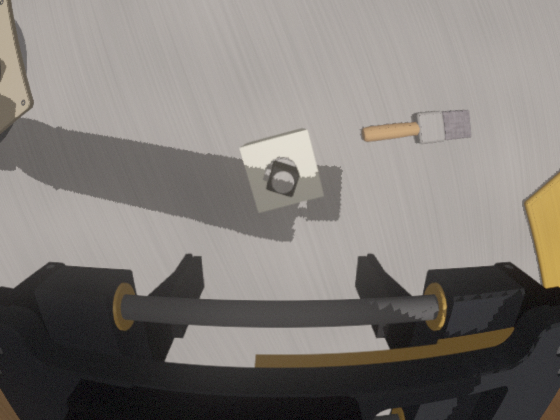

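Run:
```python
import cv2
cv2.imwrite('pics/m5.png',cv2.resize(cv2.imread('pics/w5.png')[120:220,230:340],(0,0),fx=6,fy=6,interpolation=2))
```

```text
(no output)
```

View pics/m5.png

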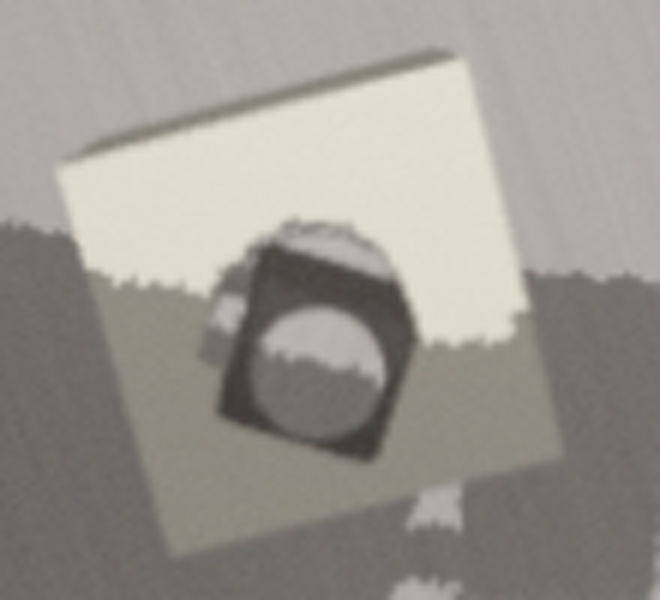

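Run:
```python
from h import *
q=dict(intrinsics=[[325.19,0,279.2],[0,325.19,217.98],[0,0,1]],pose=[[0.94, -0.3258, -0.1014, 0.4556], [-0.3412, -0.8975, -0.2795, -0.2943], [0.0001, 0.2973, -0.9548, 0.4224], [0.0, 0.0, 0.0, 1.0]])
f=lambda x,y,z=.131:fz(q,(230+x/6,120+y/6),z)
c=f(317,373);print('pin',c)
L=[f(220,412),f(373,462),f(415,335),f(263,285)];print(np.mean(L,0))
for a,b in((1,0),(2,3),(1,2),(0,3)):
    d=L[b]-L[a];print(np.hypot(d[0],d[1]),np.degrees(np.arctan2(d[1],d[0])))
print('block',np.mean([f(58,160,.075),f(462,60,.075),f(563,455,.075),f(175,555,.075)],0))
t=cv2.imread('pics/t5.png')
```

```text
pin [ 0.43942419 -0.34861029  0.131     ]
[ 0.43950264 -0.34877878  0.131     ]
0.02471327841991443 141.50262433478665
0.024203723746069668 141.70769646086111
0.020772486343981152 52.742658353393374
0.020681079707688278 51.335919261954366
block [ 0.43988405 -0.34800924  0.075     ]
```

Call:
arm_command --steps '[{"slide":[0.005,0.011,-0.02],"rot":[0,0,-9.1],"grip":1},{"slide":[0.0047,0.011,-0.02],"rot":[0,0,-9.1],"grip":0.9},{"slide":[0,0,-0.04],"rot":[0,0,0],"grip":0.8},{"slide":[0,0,-0.04],"rot":[0,0,0],"grip":0.7},{"slide":[0,0,-0.03],"rot":[0,0,0],"grip":0.6},{"slide":[0,0,-0.016],"rot":[0,0,0],"grip":0.5},{"slide":[0,0,0],"rot":[0,0,0],"grip":0.5},{"slide":[0,0,0],"rot":[0,0,0],"grip":0.5}]' --newtons 25

```text
time: 13.0
ee_pos: [0.4402, -0.349, 0.095]
eef_rot: [0.898, 0.439, 0.0, 0.001]
ft_force: [-0.6, 0.3, -0.1]
width: 0.0441
grip_force: 0.0
```

Run:
```python
from h import *
s=sensors.read_state();print(s['ee_pos'],s['eef_rot'],s['ft_force'],s['width'])
```

```text
[ 0.44018755 -0.34902185  0.09498683] [8.98324049e-01 4.39332225e-01 4.84234889e-04 9.29808352e-04] [-0.64742183  0.28664023 -0.05964005] 0.04413575991811327
```

Call:
arm_command --steps '[{"slide":[0,0,0],"rot":[0,0,0],"grip":0.35},{"slide":[0,0,0],"rot":[0,0,0],"grip":0.2},{"slide":[0,0,0],"rot":[0,0,0],"grip":0.2},{"slide":[0,0,0],"rot":[0,0,0],"grip":0.2},{"slide":[0,0,0],"rot":[0,0,0],"grip":0.2},{"slide":[0,0,0],"rot":[0,0,0],"grip":0.2},{"slide":[0,0,0],"rot":[0,0,0],"grip":0.2},{"slide":[0,0,0],"rot":[0,0,0],"grip":0.2}]'

```text
time: 14.0
ee_pos: [0.4395, -0.3488, 0.0937]
eef_rot: [0.898, 0.439, 0.0, 0.0]
ft_force: [2.3, -1.2, 1.1]
width: 0.0274
grip_force: 25.0
```

Call:
arm_command --steps '[{"slide":[0,0,0],"rot":[0,0,0],"grip":0.1},{"slide":[0,0,0],"rot":[0,0,0],"grip":0.1},{"slide":[0,0,0],"rot":[0,0,0],"grip":0.1},{"slide":[0,0,0],"rot":[0,0,0],"grip":0.1},{"slide":[0,0,0],"rot":[0,0,0],"grip":0.1},{"slide":[0,0,0],"rot":[0,0,0],"grip":0.1},{"slide":[0,0,0],"rot":[0,0,0],"grip":0.1},{"slide":[0,0,0],"rot":[0,0,0],"grip":0.1}]' --newtons 35

```text
time: 15.0
ee_pos: [0.4394, -0.3487, 0.0936]
eef_rot: [0.898, 0.439, 0.0, 0.0]
ft_force: [1.8, -1.4, 2.2]
width: 0.0269
grip_force: 35.0
```

Call:
arm_command --steps '[{"slide":[0,0,0.01],"rot":[0,0,0],"grip":0.1},{"slide":[0,0,0.02],"rot":[0,0,0],"grip":0.1},{"slide":[0,0,0.03],"rot":[0,0,0],"grip":0.1},{"slide":[0,0,0.03],"rot":[0,0,0],"grip":0.1},{"slide":[0,0,0.03],"rot":[0,0,0],"grip":0.1},{"slide":[0,0,0.01],"rot":[0,0,0],"grip":0.1},{"slide":[0,0,0],"rot":[0,0,0],"grip":0.1},{"slide":[0,0,0],"rot":[0,0,0],"grip":0.1}]'

```text
time: 16.0
ee_pos: [0.4387, -0.3483, 0.2221]
eef_rot: [0.898, 0.439, -0.001, -0.001]
ft_force: [-0.4, 0.4, -1.1]
width: 0.0264
grip_force: 35.0
```

Run:
```python
from h import *
s=sensors.read_state();print(s['time'],s['ee_pos'],s['ft_force'],s['torque'],s['width'],s['grip_force'])
p=eyes.camera('wrist');save(p,'w6.png');t=eyes.camera('scene');save(t,'s6.png');print(eyes.look_for('pin',t)[:1],eyes.look_for('pin',p)[:1])
u=proj(t,(0.4394,-.3487,.17)).astype(int);print(u)
g=lambda p:cv2.cvtColor(p['pixels'],4)
cv2.imwrite('pics/m6.png',np.hstack([cv2.resize(g(p)[180:330,200:360],(400,375),interpolation=2),cv2.resize(g(t)[u[1]-50:u[1]+43,max(0,u[0]-50):max(0,u[0]-50)+100],(400,375),interpolation=2)]))
```

```text
16.0 [ 0.43870136 -0.348273    0.22206279] [-0.38784001  0.35039377 -1.08607379] [-0.01321042  0.01530233  0.03869901] 0.026443241862644056 34.98233254256775
[{'bbox': [142.5, 233.4, 150.1, 255.3], 'conf': 0.48}] [{'bbox': [250.2, 221.7, 310.0, 328.9], 'conf': 0.61}]
[145 247]
```

View pics/m6.png

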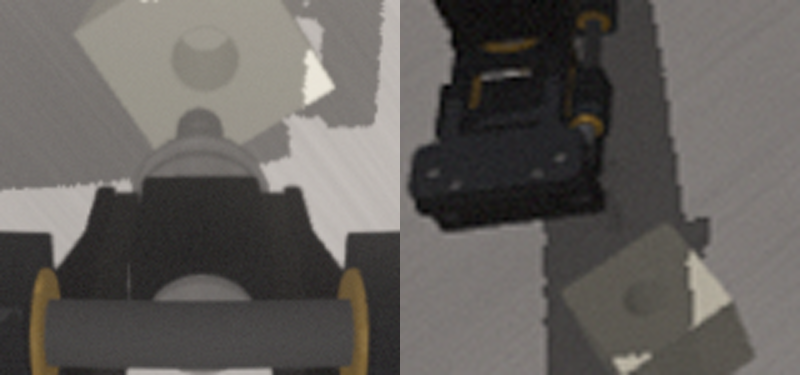

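Call:
arm_command --steps '[{"slide":[0.0108,0.0541,0],"rot":[0,0,6.4],"grip":0.1},{"slide":[0.0108,0.0541,0],"rot":[0,0,6.4],"grip":0.1},{"slide":[0.0108,0.0541,0],"rot":[0,0,6.4],"grip":0.1},{"slide":[0.0108,0.0541,0],"rot":[0,0,6.4],"grip":0.1},{"slide":[0.0108,0.0541,0],"rot":[0,0,6.4],"grip":0.1},{"slide":[0.0108,0.0541,0],"rot":[0,0,6.4],"grip":0.1},{"slide":[0.0108,0.0541,0],"rot":[0,0,6.4],"grip":0.1},{"slide":[0.0108,0.0541,0],"rot":[0,0,6.4],"grip":0.1}]'

```text
time: 17.2
ee_pos: [0.5258, 0.0856, 0.2235]
eef_rot: [0.619, 0.785, 0.0, 0.0]
ft_force: [0.2, -0.0, -1.9]
width: 0.0269
grip_force: 35.0
```

Call:
arm_command --steps '[{"slide":[0.0108,0.0541,0],"rot":[0,0,6.4],"grip":0.1},{"slide":[0,0,-0.01],"rot":[0,0,0],"grip":0.1},{"slide":[0,0,-0.02],"rot":[0,0,0],"grip":0.1},{"slide":[0,0,-0.02],"rot":[0,0,0],"grip":0.1},{"slide":[0,0,-0.01],"rot":[0,0,0],"grip":0.1},{"slide":[0,0,0],"rot":[0,0,0],"grip":0.1},{"slide":[0,0,0],"rot":[0,0,0],"grip":0.1},{"slide":[0,0,0],"rot":[0,0,0],"grip":0.1}]'

```text
time: 18.2
ee_pos: [0.5369, 0.1382, 0.1643]
eef_rot: [0.576, 0.818, 0.0, 0.0]
ft_force: [0.3, -0.3, -1.2]
width: 0.0266
grip_force: 35.0
```

Run:
```python
from h import *
s=sensors.read_state();print(s['time'],s['ee_pos'],s['eef_rot'],s['ft_force'],s['torque'],s['width'])
p=eyes.camera('wrist');save(p,'w7.png');print(np.round(p['pose'],4).tolist())
g=lambda p:cv2.cvtColor(p['pixels'],4)
cv2.imwrite('pics/m7.png',cv2.resize(g(p)[120:270,200:360],(800,600)[:2] and (640,600),interpolation=2))
```

```text
18.2 [0.53693041 0.13824581 0.1642594 ] [5.75760211e-01 8.17618384e-01 4.01800109e-04 4.43372906e-04] [ 0.29734091 -0.26347637 -1.17124704] [ 0.00144877 -0.10218447  0.02048773] 0.026558931568674757
[[0.9417, 0.3209, 0.1013, 0.508], [0.3365, -0.8993, -0.2795, 0.2168], [0.0015, 0.2973, -0.9548, 0.3268], [0.0, 0.0, 0.0, 1.0]]
```

View pics/m7.png

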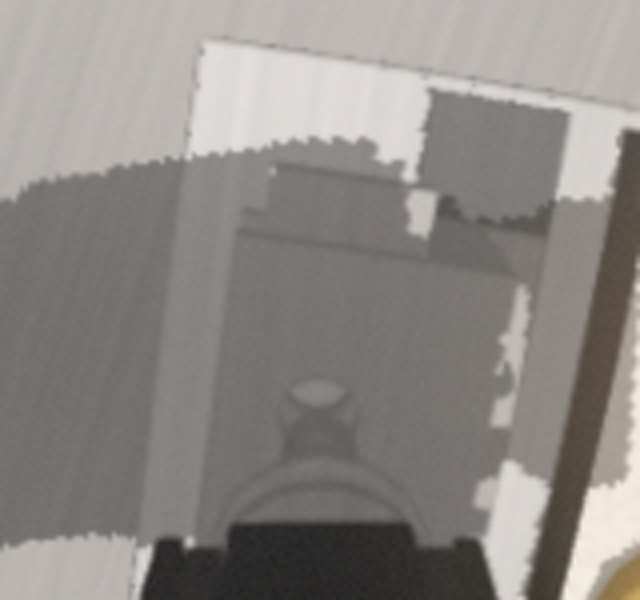

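Run:
```python
from h import *
p=eyes.camera('wrist');s=sensors.read_state();print(s['ee_pos'])
for y in (411,415,419): print('hole',fz(p,(279.5,120+y/4),.076))
q=dict(intrinsics=p['intrinsics'],pose=p['pose'])
def fp(X):
    T=np.linalg.inv(np.array(q['pose']));c=T[:3,:3]@X+T[:3,3];r=np.hypot(c[0],c[1]);th=np.arctan2(r,c[2]);return c[:2]/r*th*325.19+np.array([279.2,217.98])
tcp=np.array(s['ee_pos'])
for z in (.0686,):
    print('tip expected px crop',(fp(tcp-[0,0,z])-[200,120])*4)
# compare, fitted hole points: top rim
import math
for cx,cy in((.5369,.1383),(.5363,.1390),(.5360,.1400)):
    R=np.array([(fp(np.array([cx+.008*math.cos(a),cy+.008*math.sin(a),.076]))-[200,120])*4 for a in np.linspace(0,6.28,60)]);print(cx,cy,R.min(0),R.max(0))
```

```text
[0.53679494 0.13826867 0.16404262]
hole [0.53607082 0.13969209 0.076     ]
hole [0.53635858 0.13888746 0.076     ]
hole [0.53664692 0.13808119 0.076     ]
tip expected px crop [319.18686608 450.98446758]
0.5369 0.1383 [280.09637542 380.75418493] [358.77062464 455.37657871]
0.5363 0.139 [278.43789775 376.65674151] [357.19199575 451.43251582]
0.536 0.14 [278.65732384 371.68421061] [357.50703497 446.64427286]
```

Call:
arm_command --steps '[{"slide":[-0.0002,0.0005,-0.005],"rot":[0,0,0],"grip":0.1},{"slide":[0,0,-0.005],"rot":[0,0,0],"grip":0.1},{"slide":[0,0,-0.004],"rot":[0,0,0],"grip":0.1},{"slide":[0,0,-0.003],"rot":[0,0,0],"grip":0.1},{"slide":[0,0,-0.002],"rot":[0,0,0],"grip":0.1},{"slide":[0,0,-0.001],"rot":[0,0,0],"grip":0.1},{"slide":[0,0,0],"rot":[0,0,0],"grip":0.1},{"slide":[0,0,0],"rot":[0,0,0],"grip":0.1}]'

```text
time: 19.3
ee_pos: [0.5365, 0.1385, 0.1436]
eef_rot: [0.576, 0.818, 0.0, 0.0]
ft_force: [0.6, -1.1, -1.0]
width: 0.0267
grip_force: 35.0
```

Tip should be at about z 0.075, no contact. Continue gently.

Call:
arm_command --steps '[{"slide":[0,0,-0.001],"rot":[0,0,0],"grip":0.1},{"slide":[0,0,-0.001],"rot":[0,0,0],"grip":0.1},{"slide":[0,0,-0.001],"rot":[0,0,0],"grip":0.1},{"slide":[0,0,0],"rot":[0,0,0],"grip":0.1},{"slide":[0,0,0],"rot":[0,0,0],"grip":0.1},{"slide":[0,0,0],"rot":[0,0,0],"grip":0.1},{"slide":[0,0,0],"rot":[0,0,0],"grip":0.1},{"slide":[0,0,0],"rot":[0,0,0],"grip":0.1}]'

```text
time: 20.3
ee_pos: [0.5363, 0.1386, 0.1405]
eef_rot: [0.576, 0.818, -0.0, 0.0]
ft_force: [1.8, -2.6, -1.8]
width: 0.0271
grip_force: 35.0
```

Call:
arm_command --steps '[{"slide":[0.0003,-0.0006,0],"rot":[0,0,0],"grip":0.1},{"slide":[0,0,-0.001],"rot":[0,0,0],"grip":0.1},{"slide":[0,0,-0.001],"rot":[0,0,0],"grip":0.1},{"slide":[0,0,-0.001],"rot":[0,0,0],"grip":0.1},{"slide":[0,0,-0.001],"rot":[0,0,0],"grip":0.1},{"slide":[0,0,0],"rot":[0,0,0],"grip":0.1},{"slide":[0,0,0],"rot":[0,0,0],"grip":0.1},{"slide":[0,0,0],"rot":[0,0,0],"grip":0.1}]'

```text
time: 21.3
ee_pos: [0.5365, 0.1381, 0.1365]
eef_rot: [0.576, 0.818, -0.0, -0.0]
ft_force: [0.5, -0.3, -0.7]
width: 0.0266
grip_force: 35.0
```

Call:
arm_command --steps '[{"slide":[0,0,-0.001],"rot":[0,0,0],"grip":0.1},{"slide":[0,0,-0.001],"rot":[0,0,0],"grip":0.1},{"slide":[0,0,-0.001],"rot":[0,0,0],"grip":0.1},{"slide":[0,0,-0.001],"rot":[0,0,0],"grip":0.1},{"slide":[0,0,-0.001],"rot":[0,0,0],"grip":0.1},{"slide":[0,0,-0.001],"rot":[0,0,0],"grip":0.1},{"slide":[0,0,0],"rot":[0,0,0],"grip":0.1},{"slide":[0,0,0],"rot":[0,0,0],"grip":0.1}]'

```text
time: 22.3
ee_pos: [0.5368, 0.1376, 0.1304]
eef_rot: [0.576, 0.818, -0.0, 0.0]
ft_force: [1.8, -2.9, -1.3]
width: 0.0268
grip_force: 35.0
```

Call:
arm_command --steps '[{"slide":[0.0005,-0.0008,0],"rot":[0,0,0],"grip":0.1},{"slide":[0,0,-0.001],"rot":[0,0,0],"grip":0.1},{"slide":[0,0,-0.001],"rot":[0,0,0],"grip":0.1},{"slide":[0,0,-0.001],"rot":[0,0,0],"grip":0.1},{"slide":[0,0,-0.001],"rot":[0,0,0],"grip":0.1},{"slide":[0,0,-0.001],"rot":[0,0,0],"grip":0.1},{"slide":[0,0,0],"rot":[0,0,0],"grip":0.1},{"slide":[0,0,0],"rot":[0,0,0],"grip":0.1}]'

```text
time: 23.3
ee_pos: [0.5371, 0.1373, 0.1255]
eef_rot: [0.576, 0.818, 0.0, -0.0]
ft_force: [1.4, -1.9, -0.8]
width: 0.0265
grip_force: 35.0
```

Call:
arm_command --steps '[{"slide":[0.0005,-0.0008,0],"rot":[0,0,0],"grip":0.1},{"slide":[0,0,0],"rot":[0,0,0],"grip":0.1},{"slide":[0,0,0],"rot":[0,0,0],"grip":0.1},{"slide":[0,0,0],"rot":[0,0,0],"grip":0.1},{"slide":[0,0,0],"rot":[0,0,0],"grip":0.1},{"slide":[0,0,0],"rot":[0,0,0],"grip":0.1},{"slide":[0,0,0],"rot":[0,0,0],"grip":0.1},{"slide":[0,0,0],"rot":[0,0,0],"grip":0.1}]'

```text
time: 24.3
ee_pos: [0.5375, 0.1366, 0.1255]
eef_rot: [0.576, 0.818, 0.0, -0.0]
ft_force: [-0.6, 1.1, -1.8]
width: 0.0265
grip_force: 35.0
```

Call:
arm_command --steps '[{"slide":[0,0,-0.001],"rot":[0,0,0],"grip":0.1},{"slide":[0,0,-0.001],"rot":[0,0,0],"grip":0.1},{"slide":[0,0,-0.001],"rot":[0,0,0],"grip":0.1},{"slide":[0,0,-0.001],"rot":[0,0,0],"grip":0.1},{"slide":[0,0,0],"rot":[0,0,0],"grip":0.1},{"slide":[0,0,0],"rot":[0,0,0],"grip":0.1},{"slide":[0,0,0],"rot":[0,0,0],"grip":0.1},{"slide":[0,0,0],"rot":[0,0,0],"grip":0.1}]'

```text
time: 25.3
ee_pos: [0.5376, 0.1365, 0.1216]
eef_rot: [0.576, 0.818, 0.0, 0.0]
ft_force: [-0.0, 0.7, -1.5]
width: 0.0267
grip_force: 35.0
```

Run:
```python
from h import *
s=sensors.read_state();print(s['time'],s['ee_pos'],s['eef_rot'],s['ft_force'],s['torque'],s['width'])
```

```text
25.3 [0.53764484 0.1364962  0.12155489] [5.75677139e-01 8.17677094e-01 4.16750418e-05 1.61431145e-05] [-0.03822033  0.68974776 -1.45500088] [ 0.39485212 -0.05464533  0.01219428] 0.026715102220595272
```

Call:
arm_command --steps '[{"slide":[0,0,-0.001],"rot":[0,0,0],"grip":0.1},{"slide":[0,0,-0.001],"rot":[0,0,0],"grip":0.1},{"slide":[0,0,-0.001],"rot":[0,0,0],"grip":0.1},{"slide":[0,0,-0.001],"rot":[0,0,0],"grip":0.1},{"slide":[0,0,0],"rot":[0,0,0],"grip":0.1},{"slide":[0,0,0],"rot":[0,0,0],"grip":0.1},{"slide":[0,0,0],"rot":[0,0,0],"grip":0.1},{"slide":[0,0,0],"rot":[0,0,0],"grip":0.1}]'

```text
time: 26.3
ee_pos: [0.5377, 0.1365, 0.1176]
eef_rot: [0.576, 0.818, 0.0, 0.0]
ft_force: [-0.2, 0.0, -1.0]
width: 0.0265
grip_force: 35.0
```

Call:
arm_command --steps '[{"slide":[0,0,-0.001],"rot":[0,0,0],"grip":0.1},{"slide":[0,0,-0.001],"rot":[0,0,0],"grip":0.1},{"slide":[0,0,-0.001],"rot":[0,0,0],"grip":0.1},{"slide":[0,0,-0.001],"rot":[0,0,0],"grip":0.1},{"slide":[0,0,0],"rot":[0,0,0],"grip":0.1},{"slide":[0,0,0],"rot":[0,0,0],"grip":0.1},{"slide":[0,0,0],"rot":[0,0,0],"grip":0.1},{"slide":[0,0,0],"rot":[0,0,0],"grip":0.1}]'

```text
time: 27.3
ee_pos: [0.5377, 0.1365, 0.1136]
eef_rot: [0.576, 0.818, 0.0, 0.0]
ft_force: [1.0, -0.4, -1.6]
width: 0.0271
grip_force: 35.0
```

Call:
arm_command --steps '[{"slide":[0,0,-0.0015],"rot":[0,0,0],"grip":0.1},{"slide":[0,0,-0.0015],"rot":[0,0,0],"grip":0.1},{"slide":[0,0,-0.0015],"rot":[0,0,0],"grip":0.1},{"slide":[0,0,-0.0015],"rot":[0,0,0],"grip":0.1},{"slide":[0,0,-0.001],"rot":[0,0,0],"grip":0.1},{"slide":[0,0,0],"rot":[0,0,0],"grip":0.1},{"slide":[0,0,0],"rot":[0,0,0],"grip":0.1},{"slide":[0,0,0],"rot":[0,0,0],"grip":0.1}]'

```text
time: 28.3
ee_pos: [0.5376, 0.1366, 0.1066]
eef_rot: [0.576, 0.818, 0.0, -0.0]
ft_force: [-0.1, -0.4, -1.8]
width: 0.0268
grip_force: 35.0
```

Call:
arm_command --steps '[{"slide":[0,0,-0.0015],"rot":[0,0,0],"grip":0.1},{"slide":[0,0,-0.0015],"rot":[0,0,0],"grip":0.1},{"slide":[0,0,-0.0015],"rot":[0,0,0],"grip":0.1},{"slide":[0,0,-0.0015],"rot":[0,0,0],"grip":0.1},{"slide":[0,0,-0.002],"rot":[0,0,0],"grip":0.1},{"slide":[0,0,-0.001],"rot":[0,0,0],"grip":0.1},{"slide":[0,0,0],"rot":[0,0,0],"grip":0.1},{"slide":[0,0,0],"rot":[0,0,0],"grip":0.1}]'

```text
time: 29.3
ee_pos: [0.5376, 0.1365, 0.0974]
eef_rot: [0.576, 0.818, 0.0, -0.0]
ft_force: [0.6, 1.2, -1.1]
width: 0.0268
grip_force: 35.0
```

Call:
arm_command --steps '[{"slide":[0,0,-0.001],"rot":[0,0,0],"grip":0.1},{"slide":[0,0,-0.001],"rot":[0,0,0],"grip":0.1},{"slide":[0,0,-0.001],"rot":[0,0,0],"grip":0.1},{"slide":[0,0,-0.001],"rot":[0,0,0],"grip":0.1},{"slide":[0,0,-0.001],"rot":[0,0,0],"grip":0.1},{"slide":[0,0,0],"rot":[0,0,0],"grip":0.1},{"slide":[0,0,0],"rot":[0,0,0],"grip":0.1},{"slide":[0,0,0],"rot":[0,0,0],"grip":0.1}]'

```text
time: 30.3
ee_pos: [0.5377, 0.1365, 0.0926]
eef_rot: [0.576, 0.818, 0.0, 0.0]
ft_force: [-3.0, 2.0, 3.7]
width: 0.0267
grip_force: 35.0
```

Call:
arm_command --steps '[{"slide":[0,0,-0.001],"rot":[0,0,0],"grip":0.1},{"slide":[0,0,0],"rot":[0,0,0],"grip":0.1},{"slide":[0,0,-0.001],"rot":[0,0,0],"grip":0.1},{"slide":[0,0,0],"rot":[0,0,0],"grip":0.1},{"slide":[0,0,0],"rot":[0,0,0],"grip":0.1},{"slide":[0,0,0],"rot":[0,0,0],"grip":0.1},{"slide":[0,0,0],"rot":[0,0,0],"grip":0.1},{"slide":[0,0,0],"rot":[0,0,0],"grip":0.1}]'

```text
time: 31.3
ee_pos: [0.5377, 0.1366, 0.0906]
eef_rot: [0.576, 0.818, 0.0, 0.0]
ft_force: [-1.5, 2.0, 3.3]
width: 0.0269
grip_force: 35.0
```

Call:
arm_command --steps '[{"slide":[0,0,-0.001],"rot":[0,0,0],"grip":0.1},{"slide":[0,0,0],"rot":[0,0,0],"grip":0.1},{"slide":[0,0,0],"rot":[0,0,0],"grip":0.1},{"slide":[0,0,0],"rot":[0,0,0],"grip":0.1},{"slide":[0,0,0],"rot":[0,0,0],"grip":0.1},{"slide":[0,0,0],"rot":[0,0,0],"grip":0.1},{"slide":[0,0,0],"rot":[0,0,0],"grip":0.1},{"slide":[0,0,0],"rot":[0,0,0],"grip":0.1}]'

```text
time: 32.3
ee_pos: [0.5377, 0.1365, 0.0896]
eef_rot: [0.576, 0.818, 0.0, 0.0]
ft_force: [-1.5, 2.8, 4.3]
width: 0.0261
grip_force: 35.0
```

Call:
arm_command --steps '[{"slide":[0,0,-0.0007],"rot":[0,0,0],"grip":0.1},{"slide":[0,0,0],"rot":[0,0,0],"grip":0.1},{"slide":[0,0,0],"rot":[0,0,0],"grip":0.1},{"slide":[0,0,0],"rot":[0,0,0],"grip":0.1},{"slide":[0,0,0],"rot":[0,0,0],"grip":0.1},{"slide":[0,0,0],"rot":[0,0,0],"grip":0.1},{"slide":[0,0,0],"rot":[0,0,0],"grip":0.1},{"slide":[0,0,0],"rot":[0,0,0],"grip":0.1}]'

```text
time: 33.3
ee_pos: [0.5377, 0.1366, 0.0892]
eef_rot: [0.576, 0.818, 0.0, 0.0]
ft_force: [-3.1, 2.1, 8.2]
width: 0.0269
grip_force: 35.0
```

Call:
arm_command --steps '[{"slide":[0,0,0],"rot":[0,0,0],"grip":0.35},{"slide":[0,0,0],"rot":[0,0,0],"grip":0.5},{"slide":[0,0,0],"rot":[0,0,0],"grip":0.8},{"slide":[0,0,0],"rot":[0,0,0],"grip":0.8},{"slide":[0,0,0],"rot":[0,0,0],"grip":0.8},{"slide":[0,0,0],"rot":[0,0,0],"grip":0.8},{"slide":[0,0,0],"rot":[0,0,0],"grip":0.8},{"slide":[0,0,0],"rot":[0,0,0],"grip":0.8}]'

```text
time: 34.3
ee_pos: [0.5376, 0.1365, 0.0889]
eef_rot: [0.576, 0.818, 0.0, 0.0]
ft_force: [-0.7, -0.4, -0.1]
width: 0.0695
grip_force: 0.0
```

Call:
arm_command --steps '[{"slide":[0,0,0.005],"rot":[0,0,0],"grip":0.8},{"slide":[0,0,0.02],"rot":[0,0,0],"grip":0.8},{"slide":[0,0,0.03],"rot":[0,0,0],"grip":0.8},{"slide":[0,0,0.04],"rot":[0,0,0],"grip":0.8},{"slide":[0,0,0.04],"rot":[0,0,0],"grip":0.8},{"slide":[0,-0.03,0.02],"rot":[0,0,0],"grip":0.8},{"slide":[0,-0.03,0],"rot":[0,0,0],"grip":0.8},{"slide":[0,0,0],"rot":[0,0,0],"grip":0.8}]'

```text
time: 35.3
ee_pos: [0.5381, 0.074, 0.2454]
eef_rot: [0.577, 0.817, 0.0, 0.001]
ft_force: [1.3, -0.3, 0.1]
width: 0.0697
grip_force: 0.0
```

Run:
```python
from h import *
s=sensors.read_state();print(s['time'],s['ee_pos'],s['ft_force'],s['width'])
eyes.camera('wrist');p=eyes.camera('wrist');save(p,'w8.png')
print(p['pose'][:3,3] if hasattr(p['pose'],'shape') else 0)
for n in('pin','pin_button'):
  for d in eyes.look_for(n,p)[:2]:
    b=d['bbox'];print(n,np.round(b,1),d['conf'],fz(p,((b[0]+b[2])/2,(b[1]+b[3])/2),.11))
def fp(X):
    T=np.linalg.inv(np.array(p['pose']));c=T[:3,:3]@X+T[:3,3];r=np.hypot(c[0],c[1]);th=np.arctan2(r,c[2]);return c[:2]/r*th*325.19+np.array([279.2,217.98])
# expected handle-top centre, locked
print('exp top centre',fp(np.array([.5372,.1375,.1286])))
g=cv2.cvtColor(p['pixels'],7);u=fp(np.array([.5372,.1375,.1286])).astype(int)
print(g[u[1]-24:u[1]+36:3,u[0]-36:u[0]+36:3])
```

```text
35.3 [0.53812687 0.07399108 0.24543803] [ 1.28207932 -0.32679823  0.10217594] 0.06969906417454386
[0.50896848 0.15448813 0.40767678]
pin [281.  126.1 319.  162. ] 0.86 [0.53468915 0.14002199 0.11      ]
pin_button [278.6 139.5 290.3 153.7] 0.39 [0.52215074 0.13298262 0.11      ]
pin_button [385.8   4.  466.9  64.7] 0.39 [0.61205954 0.28939974 0.11      ]
exp top centre [303.10100031 149.4074654 ]
[[199 200 199 196 135 186 185 183 184 187 184 184 185 183 184 183 182 184
  209 200 184 183 184 183]
 [202 200 200 157 146 185 183 182 184 182 163 155 165 180 184 183 181 183
  202 189 184 183 184 181]
 [202 198 201 186 155 186 185 178 127 178 180 183 178 176 166 185 182 183
  181 184 183 184 184 180]
 [201 198 203 138 173 185 163  93  70  76  74  73  71  73  73  80 135 181
  181 182 182 183 182 178]
 [201 197 202 124 179 183 119  79  78  78  80  86 119 117  86  81  81  88
  194 182 181 183 183 177]
 [200 199 202 131 181 132 106  90  72  80 145 176 181 178 174 128  83  83
  206 182 182 182 182 177]
 [199 199 193 130 174 110 176 157  74 123 181 179 182 176 177 176 112  83
  192 183 182 180 16
[... 620 characters left out ...]
27 119 106 107 105 107 111 106 106 110 126 179 177 176 177 177 180
  178 178 177 138 111 128]
 [119 125 118 106 107 105 107 106 108 108 108 169 162 117 113 119 113 123
  120 153 121 112 108 129]
 [122 122 111 108 105 105 106 108 106 107 107 126 120 108 107 107 109 108
  111 107 108 110 104 127]
 [122 121 112 108 106 104 106 107 106 106 104 104 107 107 106 107 108 109
  109 109 107 110 113 127]
 [121 123 122 121 121 113 106 103 103 109 107 107 105 107 105 108 108 107
  110 110 105  86 114 127]
 [120 119 122 123 122 113 103 104 105 106 105 106 115 105 102 102 108 107
  108 109  97  82 125 127]
 [122 122 120 123 119 108 102 104 103 108 111 103 123 122 126 123 125 115
  110 104  89  86 126 127]]
```

```bash
python3 -c "
from h import *
print(order.close_job())"
```

```text
the job is handed in; nothing more can be done
None
```

I swung the bar shut onto its stop, pushed the pin down through clevis and bar to the washer's hard stop, and let go. The camera then showed the button out, so the balls should be locked under the clevis; I did not pull on the pin to confirm the lock. The job was handed in at about 36 s, with nothing in the gripper.

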